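# Seat a fossil block in the corner of the trim saw

## Task

Get the stone block ready for trimming on the bench saw: take the scraper block in hand and wipe all the loose stone chips off the saw's table with it, not with the fingers, then put the scraper back down on the bench. Then set the sawn block flat on the table with its long side flush against the fence and its end flush against the end stop, and keep hold of it, firmly pressed against both at once: the job finishes while you are still holding and pressing it there. Leave the other things on the saw and the bench where they are.

Things in the scene. Friction and masses are not known exactly. Their poses are not given: they have to be found in the camera images.
- saw: stone trim saw, fixed, off. Origin on the bench under its middle; x = feed direction (away from the robot), y left, z up. Flat work top 120 mm above the bench: aluminium sliding table (locked, y -45 to 170 mm, x -140 to 120) and level with it a steel fixed table (y -200 to -45). Both end at an open near edge, x = -140. A sump pan, rim 61 mm high, surrounds it: x -215 to 285, y -215 to 195
- table_edge (a point): point in the near edge of the saw's table top, at saw x = -140, y = 0, z = 120 mm; axes parallel to the saw's. Chips pushed over this edge drop into the saw's pan. Blade and clear guard stand in the far part of the saw, 88 mm above the table top: saw x from 100 to 300, y from -62 to -28 mm
- fence: straight aluminium fence bar across the sliding table, 205 mm long (y), 20 mm thick, 25 mm high. Origin on the table top at the middle of its near face: the face towards the robot is the plane x = 0; axes parallel to the saw's. On its top at y = 85 stands a knob 14 mm high, 22 mm across. Fence, stop and table are smooth metal: stone slides on them with friction about 0.35
- stop: steel end stop clamped on the fence, axes parallel to the saw's. Its origin is the corner: on the table top where the fence's near face (plane x = 0) meets the stop's right face (plane y = 0). The plate spans x -50 to 0, y 0 to 10, 23 mm high; its clamp (x -4 to 26, y 0 to 26) is 44 mm high. The block's seat is the quarter x < 0, y < 0
- block: sawn rectangular block of red stone, pale bone showing on top: 56 mm along its x, 100 along its y, 60 high, 0.6 to 0.95 kg. Origin at the centre of its underside. Stands on the bench at one side of the saw, its y within 0.5 rad of world y. Fully home, its centre is at x = -28, y = -50 mm from the corner, long side along the fence (a half turn makes no difference)
- scraper: scraper block: black rubber sole 24 mm (its x) by 110 mm (its y), 16 mm high, under a wooden grip 20 mm thick (x), 90 mm long (y), reaching from 24 to 70 mm above the sole's underside; 0.16 kg. Origin at the centre of its underside. Stands upright on its sole on the bench, at the other side of the saw; its y within 0.5 rad of world y
- chip0: loose chip of red stone, 17 to 24 mm across and 11 to 14 mm high, 12 g, on the saw's table in front of the fence, to the right of the stop (50 to 130 mm out from the fence, 25 to 95 mm from the stop). Origin under its middle at the start
- chip1: loose chip of red stone, 17 to 24 mm across and 11 to 14 mm high, 12 g, on the saw's table in front of the fence, to the right of the stop (50 to 130 mm out from the fence, 25 to 95 mm from the stop). Origin under its middle at the start
- chip2: loose chip of red stone, 17 to 24 mm across and 11 to 14 mm high, 12 g, on the saw's table in front of the fence, to the right of the stop (50 to 130 mm out from the fence, 25 to 95 mm from the stop). Origin under its middle at the start
- chip3: loose chip of red stone, 17 to 24 mm across and 11 to 14 mm high, 12 g, on the saw's table in front of the fence, to the right of the stop (50 to 130 mm out from the fence, 25 to 95 mm from the stop). Origin under its middle at the start
- offcut: bystander: thin slab of the same red stone (56 x 18 x 45 mm, standing on edge) left on the sliding table, to the left (saw +y) of the end stop; origin at its underside
- rule: bystander: steel rule, 150 x 25 x 4 mm, flat on the fixed table, near the saw's right (-y) edge; origin at its underside
- bottle: bystander: amber glass bottle, 60 mm across, 125 mm tall, on the bench; origin at its underside
- brush: bystander: flat brush, 170 mm long, on the bench; origin at its underside
- hammer: bystander: hammer, 260 mm long, on the bench; origin at its underside
- chisel: bystander: steel chisel, 160 mm long, on the bench; origin at its underside
- rock: bystander: rough broken stone, about 70 x 60 x 50 mm, on the bench; origin at its underside
- bowl: bystander: grey plastic bowl, 90 mm across, 45 mm tall, on the bench; origin at its underside
Not all that is in view belongs to the job. What is shaped like the block but purple or yellow is not meant. There is more than one size of the scraper; the one meant has the size given above.

How it is judged (in metres and radians):
On the way, in this order (a step that is already met when the one before it is completed fails the run):
1. all four chips are off the saw's table (at least 20 mm below its top) while the scraper is in the hand (z of each of chip0, chip1, chip2, chip3 in the frame of stop below -0.02 m and contact force between the fingers and scraper above 1 N), for 0.2 s.
2. the scraper is back down on the bench, clear of the saw and let go (height (world z) of scraper below 0.03 m and contact force between scraper and saw below 0.1 N and contact force between the fingers and scraper below 0.1 N and linear speed of scraper below 0.05 m/s), for 0.2 s.
At the end, for the whole second after the job is handed in: Through the last second: block flat on the saw table, within 3.5 mm of fully home both ways and 0.03 rad, over 2 N on the fence, on the stop and from the fingers, still; all chips at least 20 mm below the table top; scraper still on the bench, touching neither saw nor fingers; bystanders in place (all of step 2 and z of each of chip0, chip1, chip2, chip3 in the frame of stop below -0.02 m and x of block in the frame of stop between -0.0315 and -0.024 m and y of block in the frame of stop between -0.0535 and -0.046 m and z of block in the frame of stop between -0.003 and 0.003 m and angle between the y axis of block and the y axis of stop, either way round below 0.03 rad and angle between block's own z axis and vertical below 0.03 rad and contact force between block and fence above 2 N and contact force between block and stop above 2 N and contact force between the fingers and block above 2 N and linear speed of block below 0.01 m/s); the arm keeps its last pose, push and grip.
It fails at once if one of the bystanders is moved more than 30 mm (distance of any of offcut, rule, bottle, brush, hammer, chisel, rock, bowl from where it was at the start of the episode above 0.03 m).
It fails at once if the fingers push a chip (contact force between the fingers and chip0 above 2 N or contact force between the fingers and chip1 above 2 N or contact force between the fingers and chip2 above 2 N or contact force between the fingers and chip3 above 2 N).
It also fails if it takes over 72 s, if anything falls off the work surface, if the arm or the gripper's body presses on something with over 40 N, if the wrist force passes 120 N, or if a joint passes its speed limit or range.

## Robot

A 6-joint arm with a two-finger parallel gripper is mounted at the origin on the work surface. World frame = base frame: x ahead of the robot, y to its left, z up, the work surface at z = 0. Lengths are in mm, angles in rad, forces in N, time in s.
With the tool pointing down it reaches from about 250 to 850 mm from the base axis. Payload 12.5 kg.
Tool frame: the origin (TCP) lies midway between the tips of the shut fingers; the grasp point (between the pads) lies hold_point_z behind it (hold_point_z is the distance from the TCP to the grasp point, in mm); z points along the fingers, y is the line along which they close (so a half turn about z gives the same grasp; the last joint's range is limited). The gripper opens to 93 mm and grips with 3 to 60 N. Pads are 15 mm wide; open, the fingers measure 128 mm over their backs; the gripper's body (75 mm by 188 mm) begins 65 mm behind the grasp point.
Start: joints at [-1.367, 0.351, 1.652, -0, 1.139, -0.085], TCP at [156.661, -527.202, 218.633] pointing down, gripper open.
Joint ranges: [-2.75, 2.75], [-0.79, 2.1], [0.01, 2.65], [-1.57, 4.71], [0.07, 3.14], [-2.87, 2.87]. Speed limits (rad/s): [2.22, 2.22, 2.79, 3.14, 3.14, 3.14].

## Interface

Orientations are given as [roll, pitch, yaw] about the fixed x, y, z axes, in that order (R = Rz(yaw) Ry(pitch) Rx(roll)).
In Python, from cell import observe, camera, camera_model, job_done, cut_out, spot_point, hold_point_z gives the robot as it stands. The module is installed in compiled form; this text tells all that it offers.
- The arm moves only by the tool drive_tool, never from a script. Its argument "motion" is one flat list of numbers, 4 for each row, row after row: the shift along the tool's x, y, z in mm, then the turn about the tool's z in degrees. A call has 1 to 8 rows; each row shifts and turns the commanded pose from where the row before left it, along the tool's axes as they then stand; what a row does not reach is not made up. A row lasts 1/12 s, in which the tool goes at most 41.7 mm and 7.16 degrees, less where a joint would pass 70% of its speed; a pose out of reach is approached as far as the arm can. A call with a gripper value outside its range is refused whole. "grip" is the finger opening in mm, from 0 to 93, set as the call begins (left out, the last holds). The fingers move at their own pace and stop on an object; "newtons" is the grip in N (left out, the last holds). Time passes only in rows, so rows that do not move let the fingers close. It gives the time, the measured TCP pose, the force, the opening and the grip force at its end, in the units of the state.
- observe(): the state, without advancing time (a new reading comes with each control period).
- camera(name): name is "scene" or "top" or "wrist"; returns the picture (480x640x3 uint8, red, green, blue); there is no depth.
- camera_model(name): a dict with "camera_matrix" (3x3 intrinsics, pixels), "origin" and "rotation" of the camera in the world; the wrist camera has in their place "mount" (4x4, takes a point from camera to tool coordinates, whose origin is the TCP and whose axes are the flange's). Camera axes: x right, y up, looking along -z (the intrinsics and any distortion apply to the point x, -y, -z); pixel columns grow to the right and rows downward; lengths in mm; the calibration is good to about 2 mm. A picture is of the moment at which its call begins: read the wrist's pose just before it. camera_model takes no time and is no camera call.
- job_done(): hands the job in; it is judged then, once.
Trained networks look in the newest picture that a camera, given by its name, has taken for a name from the list of things; names that differ only in an ending like _2 or _b are one class to them, and where a whole thing is asked for, a point or a joint stands for the part that bears it (a point fixed in the world has none). Each returns a list of dicts, best first, with "p" (0 to 1); they miss things now and then, are a little off and sometimes report something else, mostly with a low value. They report only what shows in the picture. A call takes as long as a camera call. They do not tell look-alikes from the thing itself.
- cut_out(camera, target): "mask" (480x640 bool, what is visible of it) and "at" ([row, column] in pixels, amid what is visible of it).
- spot_point(camera, target): "at" ([row, column] in pixels: a listed point, or the origin of a listed thing).
The state is a dict: "t": time; "joint_pos": joint angles; "dq": joint speeds; "effort": joint torques, N m; "tool_pos": TCP position; "tool_rot": TCP orientation; "force": force on the tool from outside, world axes, zero at the start; "ft_torque": the same for the moment, N m; "finger_gap": finger opening in mm; "grip_force": force on a finger pad.
Only numpy, scipy, OpenCV 4.12 (cv2) and the standard library are available. Lean on these libraries where they do the work, as an engineer would, in place of code of your own. Each camera call takes 0.05 s, during which the arm holds its last target. There are 200 camera calls.

## Working session

There is one attempt and no reset: what is moved stays moved. The work goes in short steps, Python scripts to look and compute and a tool call to move; the robot and the scene stay as the last step left them, time stands still between calls to the robot, and variables do not carry over. Pictures are saved under pics/ and viewed, at most 10 in all, crops included, and the job is handed in when it is done.

Besides the shell and the picture viewer there is one more tool, called after ">>>" as a command line: name --argument value ..., lists and objects as JSON in quotes. drive_tool: Moves the arm, as the interface text tells. Its arguments: {"type":"object","properties":{"motion":{"type":"array"},"grip":{"type":"number"},"newtons":{"type":"number"}},"required":["motion"]}

```bash
mkdir -p pics; cat > h.py <<'E'
import numpy as np, cv2
from cell import *
from scipy.spatial.transform import Rotation as R
def ray(cam,row,col,st=None):
    m=camera_model(cam);K=np.array(m["camera_matrix"])
    if cam=="wrist":
        st=st or observe();M=np.array(m["mount"]);T=np.eye(4);T[:3,:3]=R.from_euler('xyz',st["tool_rot"]).as_matrix();T[:3,3]=st["tool_pos"]
        C=T@M;o=C[:3,3];Rc=C[:3,:3]
    else: o=np.array(m["origin"]);Rc=np.array(m["rotation"])
    d=np.linalg.inv(K)@[col,row,1.0]
    return o,Rc@[d[0],-d[1],-d[2]]
def at_z(cam,row,col,z,st=None):
    o,d=ray(cam,row,col,st);return o+d*(z-o[2])/d[2]
def px(cam,p,st=None):
    m=camera_model(cam);K=np.array(m["camera_matrix"])
    if cam=="wrist":
        st=st or observe();M=np.array(m["mount"]);T=np.eye(4);T[:3,:3]=R.from_euler('xyz',st["tool_rot"]).as_matrix();T[:3,3]=st["tool_pos"]
        C=T@M;o=C[:3,3];Rc=C[:3,:3]
    else: o=np.array(m["origin"]);Rc=np.array(m["rotation"])
    c=Rc.T@(np.array(p)-o);q=K@[c[0],-c[1],-c[2]];return q[1]/q[2],q[0]/q[2]
def save(n,im): cv2.imwrite(f"pics/{n}.png",im[...,::-1])
E
python3 - <<'E'
from h import *
print(observe(), hold_point_z)
for c in("top","scene","wrist"):
    print(camera_model(c)); im=camera(c); save(c+"0",im)
    if c=="wrist": continue
    for t in("table_edge","fence","stop","block","scraper","saw"):
        for d in spot_point(c,t): print(c,t,d)
E
```

```text
{'t': 0.0, 'joint_pos': array([-1.36658214e+00,  3.51240797e-01,  1.65245405e+00,  3.84359784e-06,
        1.13909253e+00, -8.46373740e-02]), 'dq': array([-1.29630154e-03,  2.18912092e-03,  6.88765106e-04, -3.89512775e-04,
        7.67017790e-06, -8.10085303e-04]), 'effort': array([-1.44187321e-03, -4.97327006e+01, -2.85249567e+01,  6.98519521e-02,
        2.57198192e-02, -9.36477409e-05]), 'tool_pos': array([ 156.60116609, -526.86054703,  218.08754658]), 'tool_rot': array([-3.14040250e+00, -1.04474161e-04,  2.88849887e-01]), 'force': array([ 0.01011915,  0.64531198, -0.16886834]), 'ft_torque': array([-0.0285518 , -0.03710454, -0.01411886]), 'grip_force': 0.0, 'finger_gap': 93.10948217485551} 18.8
{'camera_matrix': array([[518.83861991,   0.        , 317.15363629],
       [  0.        , 518.83861991, 239.57301254],
       [  0.        ,   0.        ,   1.        ]]), 'origin': array([ 224.09827032,   77.43491093, 1644.89248601]), 'rotation': array([ 0.17158799,  0.00717804, -1.58974427])}
top table_edge {'at': [238.3, 327.7], 'p': 0.77}
top table_edge {'at': [197.8, 292.1], 'p': 0.6}
[... 984 characters left out ...]
ck {'at': [218.2, 298.6], 'p': 0.71}
scene scraper {'at': [361.2, 263.2], 'p': 0.95}
scene scraper {'at': [357.2, 214.0], 'p': 0.75}
scene saw {'at': [291.4, 346.3], 'p': 0.66}
{'camera_matrix': array([[416.16959659,   0.        , 314.05660272],
       [  0.        , 416.16959659, 235.99116547],
       [  0.        ,   0.        ,   1.        ]]), 'mount': array([[ 3.41286175e-04,  9.59943981e-01,  2.80191785e-01,
         7.76051956e+01],
       [ 9.99999853e-01, -2.09741753e-04, -4.99464291e-04,
         9.17302763e-01],
       [-4.20689824e-04,  2.80191914e-01, -9.59943912e-01,
        -1.64797793e+02],
       [ 0.00000000e+00,  0.00000000e+00,  0.00000000e+00,
         1.00000000e+00]])}
```

```bash
sed -i 's/Rc=np.array(m\["rotation"\])/Rc=R.from_euler("xyz",m["rotation"]).as_matrix()/' h.py
python3 - <<'E'
from h import *
im=cv2.imread("pics/top0.png"); cv2.imwrite("pics/top0c.png",cv2.resize(im[90:390,100:500],None,fx=2,fy=2,interpolation=cv2.INTER_CUBIC))
for n,p,z in(("edge",(238.3,327.7),120),("edge?",(197.8,292.1),120),("fence",(173.9,319.1),120),("stop",(173.8,326.7),120),("b1",(308.5,253.8),0),("b2",(245.8,231.6),0),("b3",(268.4,123),0),("s1",(213.2,434.9),0),("s2",(293.2,485.9),0),("s3",(250.5,453.5),0),("saw",(204.8,333.5),0)):
    print(n,at_z("top",*p,z).round())
for n,p,z in(("edge",(239.4,309),120),("fence",(254.6,381),120),("stop",(258.5,378.6),120),("b1",(222.8,356.7),0),("b2",(218.2,298.6),0),("s1",(361.2,263.2),0),("s2",(357.2,214),0)):
    print("scene",n,at_z("scene",*p,z).round())
E
```

```text
edge [492.  52. 120.]
edge? [618. 157. 120.]
fence [692.  74. 120.]
stop [691.  50. 120.]
b1 [293. 287.   0.]
b2 [495. 359.   0.]
b3 [428. 706.   0.]
s1 [ 588. -299.    0.]
s2 [ 327. -445.    0.]
s3 [ 465. -352.    0.]
saw [623.  28.   0.]
scene edge [489.  39. 120.]
scene fence [691.  82. 120.]
scene stop [693.  63. 120.]
scene b1 [482. 362.   0.]
scene b2 [297. 278.   0.]
scene s1 [ 575. -301.    0.]
scene s2 [ 469. -354.   -0.]
```

View pics/top0c.png

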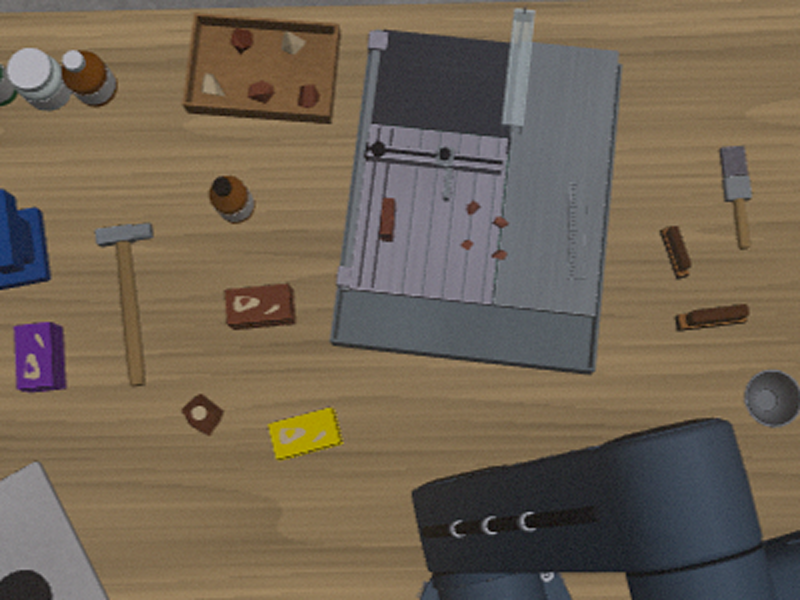

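View pics/scene0.png

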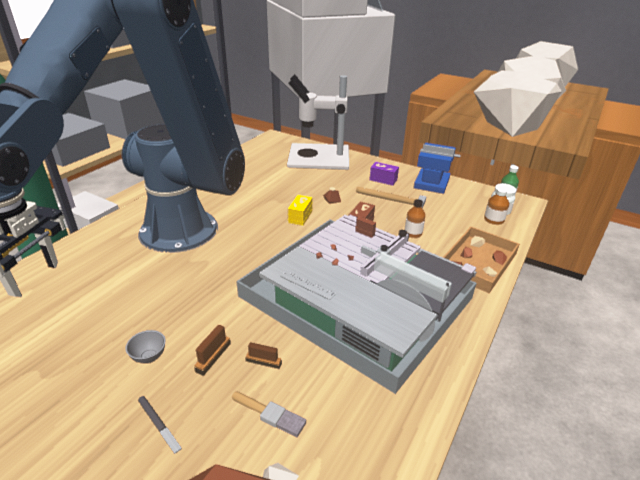

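>>> drive_tool --motion '[0,0,0,-7.1,0,0,0,-7.1,0,0,0,-7.1,0,0,0,-7.1,0,0,0,-7.1,0,0,0,-7.1,0,0,0,-7.1,0,0,0,-7.1]'

```text
t: 1.42
tool_pos: [156.7, -527.2, 218.7]
tool_rot: [3.142, 0.0, 1.286]
force: [0.6, 0.3, -0.0]
finger_gap: 93.2
grip_force: 0.0
```

>>> drive_tool --motion '[0,0,0,-7.1,0,0,0,-7.1,0,0,0,-2.4,20,30,0,0,20,34,0,0,20,34,0,0,20,34,0,0,20,34,0,0]'

```text
t: 2.08
tool_pos: [324.1, -426.2, 218.8]
tool_rot: [3.141, 0.0, 1.569]
force: [0.8, -0.5, 0.4]
finger_gap: 93.0
grip_force: 0.0
```

>>> drive_tool --motion '[19,34,0,0,19,34,0,0,19,34,0,0,19,34,0,0,19,6,0,0,0,0,0,0]'

```text
t: 2.58
tool_pos: [466.7, -329.5, 218.3]
tool_rot: [-3.141, -0.001, 1.573]
force: [0.1, 0.3, -0.2]
finger_gap: 92.9
grip_force: 0.0
```

```bash
cat >> h.py <<'E'
def rect(mask):
    c,_=cv2.findContours(mask.astype(np.uint8),0,2);c=max(c,key=cv2.contourArea);return cv2.boxPoints(cv2.minAreaRect(c)),c
E
python3 - <<'E'
from h import *
st=observe();im=camera("wrist")
out=im.copy()
for d in cut_out("wrist","scraper"):
    b,c=rect(d["mask"]); print(d["p"],d["at"],d["mask"].sum(),[at_z("wrist",y,x,8,st).round(0)[:2].tolist() for x,y in b])
    cv2.drawContours(out,[c],-1,(0,255,0),1)
for d in spot_point("wrist","scraper"): print(d,at_z("wrist",*d["at"],0,st).round())
save("w1",out)
E
```

```text
0.84 [176.5, 442.3] 3042 [[532.0, -306.0], [621.0, -281.0], [632.0, -309.0], [541.0, -335.0]]
0.58 [237.6, 318.4] 3413 [[450.0, -302.0], [474.0, -300.0], [487.0, -425.0], [461.0, -428.0]]
{'at': [229.7, 318.8], 'p': 0.97} [ 471. -358.    0.]
{'at': [171.5, 435.0], 'p': 0.87} [ 577. -302.    0.]
```

View pics/w1.png

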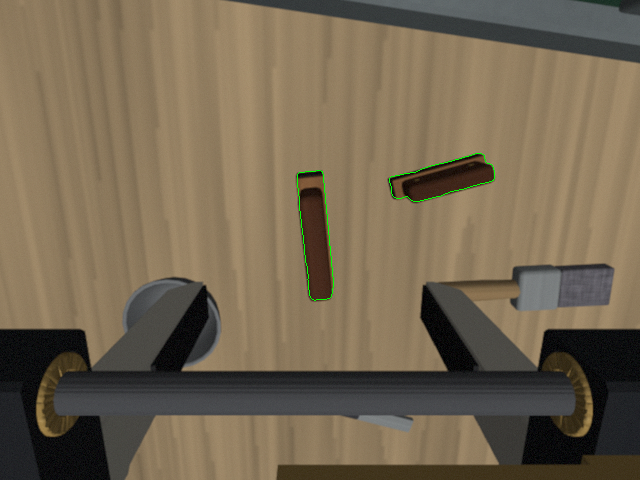

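```bash
cat >> h.py <<'E'
from scipy.optimize import minimize
def sil(cam,boxes,x,y,yaw,z0,st,S=4):
    im=np.zeros((480*S,640*S),np.uint8)
    for bx in boxes: # (hx,hy,z1,z2)
        P=[]
        for sx in(-1,1):
            for sy in(-1,1):
                for z in bx[2:]:
                    a,b=sx*bx[0],sy*bx[1]
                    r,c=px(cam,[x+a*np.cos(yaw)-b*np.sin(yaw),y+a*np.sin(yaw)+b*np.cos(yaw),z0+z],st);P.append([(c+.5)*S,(r+.5)*S])
        cv2.fillConvexPoly(im,cv2.convexHull(np.array(P).round().astype(np.int32)),1)
    return cv2.resize(im.astype(np.float32),(640,480),interpolation=cv2.INTER_AREA)
def fit(cam,mask,boxes,x0,z0,st):
    m=mask.astype(np.float32)
    f=lambda p:1-np.minimum(s:=sil(cam,boxes,p[0],p[1],p[2]/100,z0,st),m).sum()/np.maximum(s,m).sum()
    r=minimize(f,[x0[0],x0[1],x0[2]*100],method="Nelder-Mead",options=dict(initial_simplex=np.array([x0[0],x0[1],x0[2]*100])+np.array([[0,0,0],[15,0,0],[0,15,0],[0,0,15]]),xatol=.05,fatol=1e-4,maxiter=200))
    return r.x[0],r.x[1],r.x[2]/100,1-r.fun
SCR=[(12,55,0,16),(10,45,16,70)]
BLK=[(28,50,0,60)]
E
python3 - <<'E'
from h import *
st=observe();im=camera("wrist")
D=sorted(cut_out("wrist","scraper"),key=lambda d:d["at"][1])
print("big",fit("wrist",D[0]["mask"],SCR,(471,-358,.1),0,st))
for s in(.7,.75,.8): print("small",s,fit("wrist",D[1]["mask"],[tuple(s*v for v in b) for b in SCR],(577,-302,1.3-3.14159),0,st))
print("small1",fit("wrist",D[1]["mask"],SCR,(577,-302,1.3-3.14159),0,st))
save("w1c",cv2.resize(im[130:330,260:526],None,fx=3,fy=3,interpolation=cv2.INTER_CUBIC))
E
```

```text
big (np.float64(467.9428505921029), np.float64(-353.9762505024107), np.float64(0.10324129558283737), np.float64(0.9487764239311218))
small 0.7 (np.float64(577.6990759859584), np.float64(-305.003708848158), np.float64(-1.2646171841228802), np.float64(0.8678091168403625))Traceback (most recent call last):
  File "<stdin>", line 5, in <module>
  File "h.py", line 39, in fit
    r=minimize(f,[x0[0],x0[1],x0[2]*100],method="Nelder-Mead",options=dict(initial_simplex=np.array([x0[0],x0[1],x0[2]*100])+np.array([[0,0,0],[15,0,0],[0,15,0],[0,0,15]]),xatol=.05,fatol=1e-4,maxiter=200))
    res = _minimize_neldermead(fun, x0, args, callback, bounds=bounds,
                               **options)
    fxcc = func(xcc)
    fx = function(np.copy(x), *(wrapper_args + args))
  File "h.py", line 38, in <lambda>
    f=lambda p:1-np.minimum(s:=sil(cam,boxes,p[0],p[1],p[2]/100,z0,st),m).sum()/np.maximum(s,m).sum()
                               ~~~^^^^^^^^^^^^^^^^^^^^^^^^^^^^^^^^^^^^
  File "h.py", line 33, in sil
    r,c=px(cam,[x+a*np.cos(yaw)-b*np.sin(yaw),y+a*np.sin(yaw)+b*np.cos(yaw),z0+z],st);P.append([(c+.5)*S,(r+.5)*S])
        ~~^^^^^^^^^^^^^^^^^^^^^^^^^^^^^^^^^^^^^^^^^^^^^^^^^^^^^^^^^^^^^^^^^^^^^^^^^^^
  File "h.py", line 15, in px
    m=camera_model(cam);K=np.array(m["camera_matrix"])
ValueError: time passes only in moves, steps and waits
```

```bash
sed -i 's/^from scipy.spatial/import functools; camera_model=functools.lru_cache(camera_model)\nfrom scipy.spatial/' h.py
python3 - <<'E'
from h import *
im=cv2.imread("pics/w1.png"); cv2.imwrite("pics/w1c.png",cv2.resize(im[130:330,260:526],None,fx=3,fy=3,interpolation=cv2.INTER_CUBIC))
st=observe();camera("wrist")
D=sorted(cut_out("wrist","scraper"),key=lambda d:d["at"][1])
print(np.round(fit("wrist",D[0]["mask"],SCR,(471,-358,.1),0,st),3),st["t"])
E
```

```text
[ 4.67826e+02 -3.54271e+02  1.02000e-01  9.46000e-01] 2.8333
```

View pics/w1c.png

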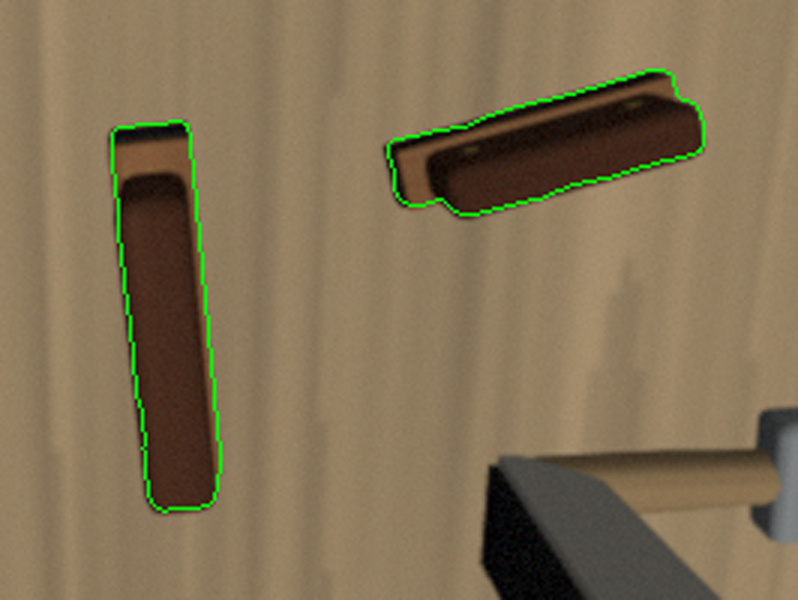

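>>> drive_tool --motion '[-24.8,1.3,0,0,0,0,20,-5.7,0,0,40,0,0,0,40,0,0,0,40,0,0,0,30,0,0,0,15,0,0,0,0,0]' --grip 50

```text
t: 3.6
tool_pos: [464.1, -356.5, 30.2]
tool_rot: [-3.138, -0.004, 1.668]
force: [0.6, -0.4, -1.5]
finger_gap: 50.6
grip_force: 0.0
```

>>> drive_tool --motion '[0,0,0,0,0,0,0,0,0,0,0,0,0,0,0,0,0,0,0,0,0,0,0,0,0,0,0,0]' --grip 5 --newtons 50

```text
t: 4.18
tool_pos: [466.5, -357.6, 34.6]
tool_rot: [3.141, 0.001, 1.669]
force: [-1.2, 1.1, 7.8]
finger_gap: 19.6
grip_force: 50.0
```

>>> drive_tool --motion '[0,0,-20,0,0,0,-35,0,0,0,-40,0,0,0,-40,0,0,0,-40,0,0,0,-40,0,33,6,-15,0,37,8,-15,0]'

```text
t: 4.85
tool_pos: [473.0, -286.8, 280.7]
tool_rot: [3.14, 0.002, 1.667]
force: [0.6, 1.3, -1.8]
finger_gap: 19.8
grip_force: 50.0
```

>>> drive_tool --motion '[37,8,-10,0,37,8,-10,0,40,8,0,0,40,8,0,0,40,8,0,0,40,8,0,0,25,5,0,0,0,0,0,0]'

```text
t: 5.52
tool_pos: [500.2, -19.3, 298.7]
tool_rot: [3.141, -0.001, 1.673]
force: [0.5, 0.8, -1.3]
finger_gap: 19.5
grip_force: 50.0
```

>>> drive_tool --motion '[0,0,0,0,0,0,0,0]'

```text
t: 5.68
tool_pos: [500.3, -23.7, 298.6]
tool_rot: [-3.141, 0.0, 1.67]
force: [0.3, 0.3, -1.8]
finger_gap: 19.4
grip_force: 50.0
```

```bash
python3 - <<'E'
from h import *
st=observe();im=camera("wrist");save("w2",im);print(st["tool_pos"],st["tool_rot"],st["force"],st["grip_force"])
for t,z in(("stop",120),("fence",120),("table_edge",120),("chip0",120),("offcut",120),("rule",120)):
    for d in spot_point("wrist",t): print(t,d["at"],d["p"],at_z("wrist",*d["at"],z,st).round(1))
E
```

```text
[500.27786974 -23.72657228 298.60369425] [-3.14138204e+00  2.67926071e-04  1.66955352e+00] [ 0.26014883  0.29800995 -1.80883923] 49.99928891658783
stop [146.9, 556.4] 0.96 [690.   47.1 120. ]
fence [110.2, 569.7] 0.86 [693.  76. 120.]
table_edge [126.1, 303.9] 0.55 [485.3  43.1 120. ]
chip0 [151.3, 406.3] 0.88 [569.8  31.6 120. ]
chip0 [167.6, 472.1] 0.74 [625.6  24.  120. ]
chip0 [211.5, 377.6] 0.73 [553.7 -20.3 120. ]
chip0 [217.1, 436.5] 0.61 [604.1 -20.1 120. ]
rule [333.0, 398.9] 0.8 [ 589.5 -132.1  120. ]
rule [151.0, 403.9] 0.62 [567.8  31.7 120. ]
```

View pics/w2.png

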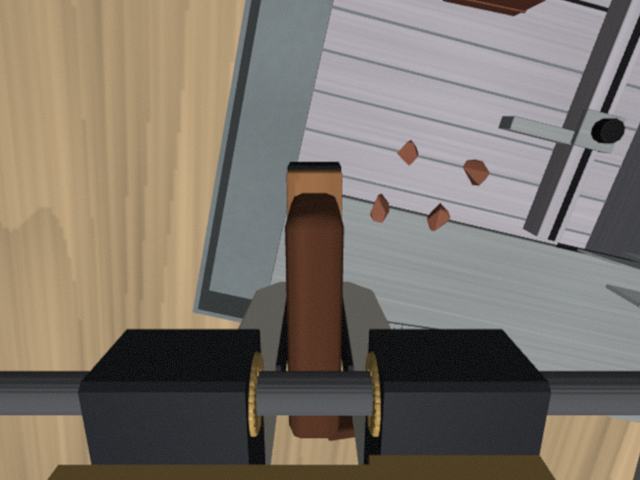

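```bash
cat >> h.py <<'E'
def lines(im,st,z,minlen=40,box=None):
    g=cv2.cvtColor(im,cv2.COLOR_RGB2GRAY);L=cv2.createLineSegmentDetector().detect(g)[0][:,0]
    o=[]
    for x1,y1,x2,y2 in L:
        a,b=at_z("wrist",y1,x1,z,st)[:2],at_z("wrist",y2,x2,z,st)[:2]
        if np.hypot(*(a-b))>minlen: o.append((np.hypot(*(a-b)),[round(float(v)) for v in(x1,y1,x2,y2)],a.round(1).tolist(),b.round(1).tolist(),round(float(np.degrees(np.arctan2(*(b-a)[::-1]))%180),2)))
    return o
E
python3 - <<'E'
from h import *
im=cv2.imread("pics/w2.png")[...,::-1].copy()
st=dict(tool_pos=[500.28,-23.73,298.6],tool_rot=[-3.14138,.00027,1.66955])
for l in lines(im,st,120): 
    if l[1][0]>280 and l[1][1]<330: print(l[1:])
E
```

```text
([639, 36, 607, 114], [730.5, 133.2], [723.0, 76.2], 82.5)
([592, 149, 554, 240], [719.2, 48.4], [708.6, -30.1], 82.35)
([548, 238, 584, 148], [702.4, -28.6], [712.7, 48.4], 82.41)
([600, 111, 640, 13], [716.7, 77.9], [726.1, 149.0], 82.47)
([501, 328, 539, 371], [681.9, -117.5], [728.1, -159.1], 138.0)
([513, 16, 443, 1], [633.1, 137.7], [579.4, 142.3], 175.17)
([413, 327, 463, 329], [601.5, -125.1], [647.7, -122.0], 3.79)
([522, 228, 556, 142], [678.7, -21.9], [688.4, 50.9], 82.38)
([285, 281, 284, 226], [481.2, -90.7], [476.2, -40.4], 95.68)
([343, 233, 342, 279], [527.1, -42.0], [531.2, -84.5], 95.53)
([585, 246, 639, 122], [736.6, -32.7], [750.6, 72.4], 82.43)
([448, 218, 555, 243], [614.3, -20.3], [709.9, -33.2], 172.34)
([631, 0, 537, 235], [717.1, 156.6], [692.5, -27.2], 82.37)
([561, 127, 606, 12], [690.0, 62.6], [701.2, 146.7], 82.4)
([556, 247, 445, 221], [711.8, -36.3], [612.4, -22.9], 172.37)
([639, 268, 576, 250], [789.5, -47.8], [729.7, -36.8], 169.54)
([341, 280, 349, 346], [530.2, -84.8], [545.6, -150.0], 103.24)
([339, 171, 288, 171], [517.6, 10.2], [475.7, 6.0], 5.
[... 155 characters left out ...]
03.3], [499.0, 129.2], 172.39)
([549, 150, 314, 91], [685.1, 43.9], [490.9, 70.0], 172.36)
([523, 220, 344, 178], [677.7, -15.4], [522.2, 5.4], 172.38)
([333, 5, 581, 70], [499.0, 131.6], [693.5, 105.6], 172.39)
([323, 47, 566, 110], [494.6, 102.1], [689.7, 75.9], 172.37)
([316, 88, 551, 147], [491.7, 72.2], [685.6, 46.4], 172.42)
([564, 113, 324, 51], [689.2, 73.6], [495.6, 99.6], 172.34)
([394, 152, 306, 130], [560.2, 30.5], [486.8, 40.4], 172.31)
([490, 171, 537, 183], [641.2, 22.4], [681.6, 16.9], 172.3)
([283, 227, 271, 282], [474.9, -41.8], [468.3, -93.4], 82.73)
([288, 281, 288, 362], [483.6, -90.4], [490.0, -172.6], 94.5)
([587, 248, 638, 260], [738.8, -34.4], [786.4, -40.8], 172.38)
```

>>> drive_tool --motion '[0,0,0,6.6,0,0,0,6.7,6.2,31,16,0,6.2,31,16,0,6.2,31,16,0,6.2,31,16,0,6.2,30.6,16,0,0,0,0,0]'

```text
t: 6.7
tool_pos: [659.9, -13.1, 213.1]
tool_rot: [-3.136, 0.0, 1.437]
force: [0.1, 0.1, -2.3]
finger_gap: 19.8
grip_force: 50.0
```

>>> drive_tool --motion '[0,0,0,0,0,0,0,0]'

```text
t: 6.87
tool_pos: [657.4, -13.4, 218.8]
tool_rot: [-3.141, 0.0, 1.437]
force: [-0.6, 0.2, -0.4]
finger_gap: 19.7
grip_force: 50.0
```

```bash
python3 - <<'E'
from h import *
st=observe();im=camera("wrist");save("w3",im);print(st["tool_pos"],st["tool_rot"],st["force"])
for t,z in(("stop",120),("chip0",120),("scraper",170)):
    for d in spot_point("wrist",t): print(t,d["at"],d["p"],at_z("wrist",*d["at"],z,st).round(1))
for l in lines(im,st,120,30): 
    if l[1][1]<330 and (abs(l[4]-82.4)<1.5 or abs(l[4]-172.4)<1.5): print(l[1:])
E
```

```text
[657.44326973 -13.37208785 218.80733073] [-3.14133651e+00  5.61770777e-05  1.43703875e+00] [-0.64525738  0.17440689 -0.4396539 ]
stop [132.6, 349.1] 0.98 [687.7  49.4 120. ]
chip0 [183.0, 166.5] 0.85 [569.1  33.9 120. ]
chip0 [188.7, 257.0] 0.81 [625.6  22.6 120. ]
chip0 [261.2, 160.2] 0.76 [552.7 -17.2 120. ]
chip0 [255.5, 237.1] 0.62 [604.6 -20.1 120. ]
chip0 [83.9, 353.4] 0.16 [693.3  77.1 120. ]
scraper [455.8, 277.8] 0.71 [ 617.5 -139.4  170. ]
scraper [272.5, 314.4] 0.56 [656.9 -19.7 170. ]
([372, 82, 375, 1], [704.4, 76.7], [710.1, 119.7], 82.37)
([366, 257, 370, 133], [689.8, -32.5], [700.4, 47.3], 82.4)
([381, 132, 375, 257], [706.9, 47.3], [696.1, -33.3], 82.35)
([386, 1, 383, 82], [716.5, 118.8], [710.7, 75.9], 82.31)
([371, 329, 501, 329], [688.0, -86.2], [778.9, -98.5], 172.33)
([437, 249, 458, 1], [737.4, -33.5], [757.0, 113.4], 82.37)
([348, 252, 350, 133], [678.2, -27.3], [688.2, 49.0], 82.52)
([2, 0, 50, 253], [501.0, 147.8], [480.9, -1.7], 82.35)
([127, 329, 257, 329], [517.5, -63.3], [608.4, -75.6], 172.35)
([351, 82, 353, 1], [692.2, 78.4], [698.0, 121.3], 82.35)

[... 1421 characters left out ...]
, [720.3, 99.9], 172.45)
([186, 186, 239, 186], [580.8, 30.4], [614.7, 25.9], 172.49)
([444, 142, 391, 142], [745.5, 36.2], [712.5, 40.6], 172.45)
([39, 186, 147, 186], [488.3, 42.7], [556.3, 33.7], 172.47)
([387, 186, 439, 186], [707.9, 13.4], [741.1, 8.9], 172.24)
([386, 231, 436, 231], [704.6, -16.4], [737.2, -20.8], 172.4)
([266, 114, 344, 113], [638.6, 67.1], [686.1, 61.4], 173.23)
([439, 250, 638, 250], [739.0, -34.4], [870.2, -52.0], 172.37)
([638, 253, 457, 254], [870.4, -54.2], [750.4, -38.2], 172.4)
([348, 133, 267, 133], [687.1, 49.3], [637.5, 56.1], 172.1)
([472, 304, 638, 304], [759.4, -76.5], [873.5, -91.8], 172.37)
([612, 276, 547, 276], [854.1, -68.4], [810.4, -62.6], 172.42)
```

View pics/w3.png

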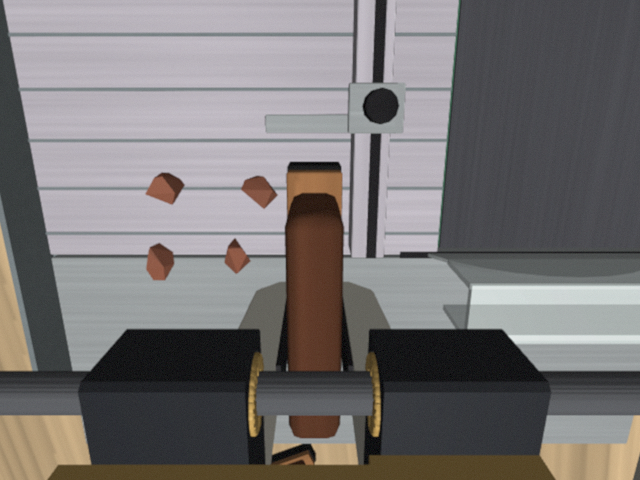

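>>> drive_tool --motion '[0,0,25,0,0,0,25,0,0,0,8,0,0,0,0,0,0,0,3,0,0,0,2,0,0,0,0,0,0,0,0,0]'

```text
t: 7.73
tool_pos: [658.1, -13.2, 156.6]
tool_rot: [3.14, -0.0, 1.437]
force: [-0.3, -0.8, -1.2]
finger_gap: 19.8
grip_force: 50.0
```

>>> drive_tool --motion '[0,0,1,0,0,0,0,0,0,0,0,0]'

```text
t: 7.98
tool_pos: [657.8, -13.1, 154.8]
tool_rot: [3.141, -0.0, 1.437]
force: [-0.8, 0.6, -2.0]
finger_gap: 20.1
grip_force: 50.0
```

>>> drive_tool --motion '[0,0,1,0,0,0,0,0,0,0,0,0]'

```text
t: 8.23
tool_pos: [658.0, -13.1, 154.6]
tool_rot: [3.141, 0.0, 1.437]
force: [-1.6, 1.3, 5.0]
finger_gap: 19.8
grip_force: 50.0
```

>>> drive_tool --motion '[0,0,1,0,0,0,0,0,0,0,0,0]'

```text
t: 8.48
tool_pos: [658.1, -13.1, 154.6]
tool_rot: [3.14, 0.0, 1.437]
force: [-5.2, 0.8, 12.2]
finger_gap: 19.7
grip_force: 50.0
```

>>> drive_tool --motion '[0,0,-1.5,0,0,-6,0,0,0,-10,0,0,0,-12,0,0,0,-12,0,0,0,-12,0,0,0,-12,0,0,0,-12,0,0]'

```text
t: 9.15
tool_pos: [582.2, -3.0, 154.7]
tool_rot: [3.14, 0.0, 1.437]
force: [2.3, -0.7, 2.6]
finger_gap: 19.6
grip_force: 50.0
```

>>> drive_tool --motion '[0,-12,0,0,0,-12,0,0,0,-12,0,0,0,-10,0,0,0,-10,0,0,0,-8,0,0,0,-8,0,0,0,-8,0,0]'

```text
t: 9.82
tool_pos: [503.1, 7.6, 154.6]
tool_rot: [3.14, -0.0, 1.437]
force: [2.7, 0.3, 6.2]
finger_gap: 19.8
grip_force: 50.0
```

>>> drive_tool --motion '[0,-8,0,0,0,-8,0,0,0,-6,0,0,0,-6,0,0,0,0,0,0,0,0,0,0]'

```text
t: 10.32
tool_pos: [474.7, 11.5, 154.6]
tool_rot: [-3.141, 0.0, 1.437]
force: [-3.4, 0.1, 11.6]
finger_gap: 20.1
grip_force: 50.0
```

```bash
python3 - <<'E'
from h import *
st=observe();im=camera("wrist");save("w4",im);print(st["tool_pos"],st["tool_rot"],st["force"])
for d in cut_out("wrist","chip0"): print(d["at"],d["p"],d["mask"].sum(),at_z("wrist",*d["at"],120,st).round(1),at_z("wrist",*d["at"],20,st).round(1))
camera("scene")
for d in spot_point("scene","chip0"): print("scene",d["at"],d["p"],at_z("scene",*d["at"],120,st).round(1),at_z("scene",*d["at"],10,st).round(1))
E
```

```text
[474.65511094  11.45021798 154.57991451] [-3.14103232e+00  3.03193502e-05  1.43726438e+00] [-3.40899776  0.08158606 11.56136548]
[147.5, 284.9] 0.64 519 [469.4  74.8 120. ] [461.5  68.2  20. ]
[189.4, 283.4] 0.63 55 [465.6  55.2 120. ] [455.9  38.9  20. ]
scene [198.8, 384.9] 0.52 [572.8 367.6 120. ] [501.4 552.1  10. ]
```

View pics/w4.png

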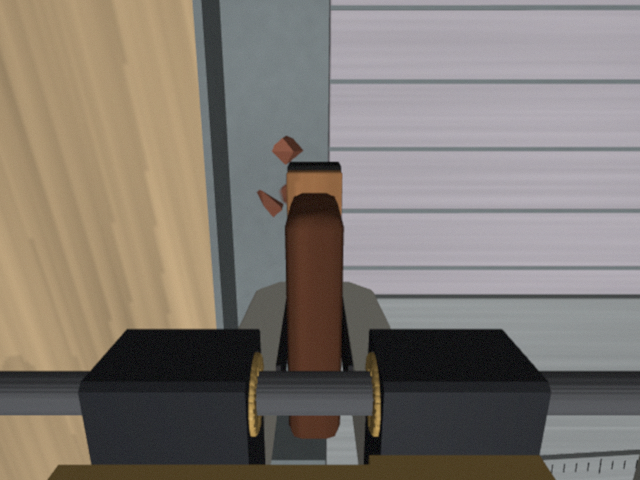

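>>> drive_tool --motion '[0,0,-30,0,0,0,-35,0,0,0,-35,0,-10,35,-10,0,-20,35,0,0,-20,30,0,0,0,0,0,0,0,0,0,0]'

```text
t: 11.18
tool_pos: [567.5, -52.2, 262.6]
tool_rot: [-3.138, -0.0, 1.436]
force: [-0.0, 0.2, -2.1]
finger_gap: 19.6
grip_force: 50.0
```

```bash
python3 - <<'E'
from h import *
st=observe();im=camera("wrist");save("w5",im);print(st["tool_pos"],st["tool_rot"],st["force"])
for d in cut_out("wrist","chip0"): print(d["at"],d["p"],d["mask"].sum(),at_z("wrist",*d["at"],120,st).round(1),at_z("wrist",*d["at"],20,st).round(1))
E
```

```text
[567.49707369 -52.23359228 262.57486761] [-3.13843777e+00 -2.82781075e-04  1.43561889e+00] [-0.01705669  0.22148342 -2.07527919]
[128.2, 173.7] 0.7 232 [476.6  28.2 120. ] [443.5  29.6  20. ]
[83.1, 177.4] 0.44 82 [486.1  57.6 120. ] [456.1  68.6  20. ]
```

View pics/w5.png

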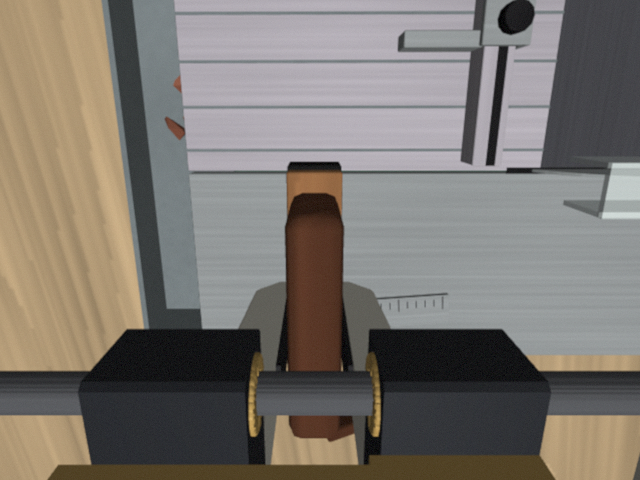

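>>> drive_tool --motion '[0,0,0,-6.6,0,0,0,-6.7,-32.6,-14.4,0,0,-32.6,-14.4,0,0,-32.6,-14.4,0,0,-32.6,-14.4,0,0,-32.6,-14.4,0,0,-32.6,-14.4,0,0]'

```text
t: 11.95
tool_pos: [499.8, -254.8, 264.3]
tool_rot: [-3.141, -0.0, 1.67]
force: [0.3, 0.4, -1.1]
finger_gap: 20.0
grip_force: 50.0
```

>>> drive_tool --motion '[-32.6,-14.4,0,0,-32.6,-14.4,0,0,-32.6,-14.4,0,0,0,0,35,0,0,0,40,0,0,0,40,0,0,0,40,0,0,0,0,0]'

```text
t: 12.62
tool_pos: [464.3, -352.4, 102.5]
tool_rot: [-3.134, -0.009, 1.67]
force: [-0.6, 2.0, -2.6]
finger_gap: 19.6
grip_force: 50.0
```

>>> drive_tool --motion '[0,0,30,0,0,0,20,0,0,0,10,0,0,0,5,0,0,0,0,0,0,0,0,0]'

```text
t: 13.12
tool_pos: [468.4, -356.6, 45.8]
tool_rot: [3.14, 0.001, 1.67]
force: [1.0, 0.3, -0.8]
finger_gap: 19.7
grip_force: 50.0
```

>>> drive_tool --motion '[0,0,6,0,0,0,3,0,0,0,1.5,0,0,0,0,0,0,0,0,0]'

```text
t: 13.53
tool_pos: [468.0, -356.4, 34.6]
tool_rot: [3.141, 0.0, 1.669]
force: [-2.7, 2.4, 8.7]
finger_gap: 19.8
grip_force: 50.0
```

>>> drive_tool --motion '[0,0,1,0,0,0,0,0,0,0,0,0]'

```text
t: 13.78
tool_pos: [468.0, -356.4, 34.6]
tool_rot: [3.141, 0.001, 1.669]
force: [-5.2, 6.0, 19.9]
finger_gap: 19.4
grip_force: 50.0
```

>>> drive_tool --motion '[0,0,-2,0,0,0,0,0,0,0,0,0,0,0,0,0,0,0,0,0]' --grip 50

```text
t: 14.2
tool_pos: [467.7, -356.2, 34.5]
tool_rot: [-3.142, -0.0, 1.669]
force: [0.2, -0.1, 0.2]
finger_gap: 47.7
grip_force: 0.0
```

>>> drive_tool --motion '[0,0,-10,0,0,0,-30,0,0,0,-40,0,0,0,-40,0,0,0,-40,0,0,0,-40,0,0,0,-40,0,0,0,-10,7]'

```text
t: 14.87
tool_pos: [468.9, -357.2, 292.2]
tool_rot: [3.135, 0.006, 1.549]
force: [-0.2, 0.1, 0.6]
finger_gap: 50.0
grip_force: 0.0
```

```bash
python3 - <<'E'
from h import *
st=observe();im=camera("wrist");print(st["tool_pos"],st["tool_rot"],st["force"],st["finger_gap"])
for d in cut_out("wrist","scraper"): 
    if d["at"][1]<400: print(d["at"],d["p"],np.round(fit("wrist",d["mask"],SCR,(471,-358,.1),0,st),3))
camera("top")
for d in spot_point("top","block"): print(d["at"],d["p"],at_z("top",*d["at"],0).round(1))
for t in ("block","hammer","bottle"):
  for d in cut_out("top",t): b,c=rect(d["mask"]);print(t,d["at"],d["p"],d["mask"].sum(),[at_z("top",y,x,60 if t=="block" else 20).round(0)[:2].tolist() for x,y in b], np.round(fit("top",d["mask"],BLK,(*at_z("top",*d["at"],30)[:2],.0),0,None),3) if t=="block" else "")
E
```

```text
[ 468.90635421 -357.24669278  292.21560365] [3.1345421  0.00602485 1.54922525] [-0.23278945  0.09861001  0.58699669] 49.96600414111235
[188.5, 314.3] 0.59 [ 4.68035e+02 -3.54235e+02  1.01000e-01  9.43000e-01]
[245.3, 235.0] 0.85 [496.  348.3   0. ]
[269.4, 122.1] 0.82 [425.2 708.7   0. ]
[308.4, 253.8] 0.68 [293.5 287.4   0. ]
block [308.2, 254.0] 0.96 709 [[312.0, 344.0], [341.0, 240.0], [280.0, 222.0], [252.0, 326.0]] [2.97812e+02 2.86466e+02 2.72000e-01 9.49000e-01]
block [246.0, 229.1] 0.83 688 [[522.0, 411.0], [530.0, 304.0], [465.0, 298.0], [457.0, 405.0]] [4.98229e+02 3.59174e+02 4.10000e-02 9.39000e-01]
block [269.0, 118.7] 0.82 808 [[476.0, 732.0], [475.0, 654.0], [369.0, 650.0], [371.0, 727.0]] [425.049 703.4     1.645   0.935]
hammer [231.7, 168.2] 0.56 851 [[640.0, 627.0], [638.0, 537.0], [380.0, 530.0], [381.0, 618.0]] 
bottle [186.7, 220.2] 0.91 377 [[686.0, 457.0], [729.0, 415.0], [671.0, 359.0], [629.0, 401.0]] 
bottle [188.2, 338.9] 0.27 20505 [[432.0, 251.0], [1034.0, 190.0], [976.0, -252.0], [382.0, -164.0]]
```

>>> drive_tool --motion '[25,0,0,0,38,1,0,0,40,1,0,0,40,1,0,0,40,1,0,0,40,1,0,0,40,1,0,0,40,1,0,0]'

```text
t: 15.88
tool_pos: [481.2, -51.6, 283.7]
tool_rot: [-3.14, -0.0, 1.549]
force: [1.1, -0.7, 1.0]
finger_gap: 49.7
grip_force: 0.0
```

>>> drive_tool --motion '[40,1,0,0,40,1,0,0,40,1,0,0,40,1,0,0,40,1,0,0,40,1,0,0,40,0,0,0,40,0,0,0]' --grip 93

```text
t: 16.55
tool_pos: [494.8, 268.2, 283.5]
tool_rot: [-3.14, 0.001, 1.549]
force: [1.4, -0.7, -0.3]
finger_gap: 92.2
grip_force: 0.0
```

>>> drive_tool --motion '[40,0,0,0,30,0,0,-3.7,0,0,0,0,0,0,0,0,0,0,0,0]'

```text
t: 16.97
tool_pos: [496.9, 335.7, 283.6]
tool_rot: [-3.14, 0.001, 1.612]
force: [-0.1, -0.4, 0.5]
finger_gap: 92.9
grip_force: 0.0
```

```bash
python3 - <<'E'
from h import *
st=observe();im=camera("wrist");save("w6",im);print(st["tool_pos"],st["tool_rot"],st["force"],st["finger_gap"])
for d in cut_out("wrist","block"):
    m=d["mask"];b,c=rect(m); x0=at_z("wrist",*d["at"],30,st)
    print(d["at"],d["p"],m.sum(),im[m].mean(0).round(),np.round(fit("wrist",m,BLK,(x0[0],x0[1],.05),0,st),3))
for t in("bottle","offcut"):
    for d in spot_point("wrist",t): print(t,d["at"],d["p"],at_z("wrist",*d["at"],0,st).round(1))
E
```

```text
[496.87490002 335.65421576 283.6457415 ] [-3.14005889e+00  1.05581662e-03  1.61205080e+00] [-0.10483386 -0.36032482  0.47956954] 92.94206412390604
[233.1, 120.2] 0.98 8340 [165. 147.  65.] [2.98530e+02 2.85961e+02 2.35000e-01 9.80000e-01]
[169.7, 313.2] 0.56 6458 [117.  78.  62.] [4.98155e+02 3.58101e+02 7.70000e-02 9.76000e-01]
bottle [133.1, 483.5] 0.91 [671.1 400.8   0. ]
offcut [412.4, 425.5] 0.73 [651.1  51.9   0. ]
```

View pics/w6.png

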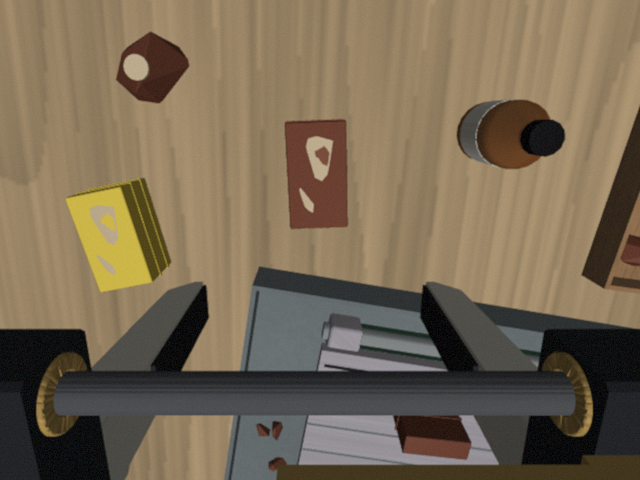

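>>> drive_tool --motion '[22.2,3,0,-2.1,0,0,35,0,0,0,40,0,0,0,40,0,0,0,40,0,0,0,40,0,0,0,30,0,0,0,10,0]'

```text
t: 17.83
tool_pos: [497.4, 356.5, 45.3]
tool_rot: [-3.136, 0.003, 1.647]
force: [-0.6, -0.2, -0.8]
finger_gap: 93.0
grip_force: 0.0
```

>>> drive_tool --motion '[0,0,10,0,0,0,5.5,0,0,0,0,0,0,0,0,0,0,0,0,0]'

```text
t: 18.25
tool_pos: [500.0, 359.0, 35.7]
tool_rot: [3.139, -0.001, 1.648]
force: [0.3, 1.5, 0.6]
finger_gap: 93.0
grip_force: 0.0
```

>>> drive_tool --motion '[0,0,0,0,0,0,0,0,0,0,0,0,0,0,0,0,0,0,0,0,0,0,0,0]' --grip 45 --newtons 60

```text
t: 18.75
tool_pos: [499.1, 358.5, 34.2]
tool_rot: [-3.141, 0.0, 1.648]
force: [-12.2, -1.8, 6.0]
finger_gap: 57.8
grip_force: 5.3
```

>>> drive_tool --motion '[0,0,-5,0,0,0,-30,0,0,0,-35,0,0,0,-40,0,0,0,-40,0,0,0,-40,0,0,0,-10,0,0,0,0,0]'

```text
t: 19.42
tool_pos: [500.0, 359.0, 236.4]
tool_rot: [3.138, -0.002, 1.648]
force: [-0.7, 0.8, -9.3]
finger_gap: 55.5
grip_force: 60.0
```

>>> drive_tool --motion '[0,0,0,0,0,0,0,0]'

```text
t: 19.58
tool_pos: [498.0, 357.8, 230.6]
tool_rot: [-3.137, 0.002, 1.648]
force: [0.7, 0.1, -8.1]
finger_gap: 55.8
grip_force: 60.0
```

>>> drive_tool --motion '[0,0,0,6,0,0,0,6,-20,11,0,0,-31,17.4,0,0,-31,17.4,0,0,-31,17.4,0,0,-31,17.4,0,0,-31,17.4,0,0]'

```text
t: 20.25
tool_pos: [572.7, 170.3, 231.2]
tool_rot: [-3.137, 0.002, 1.439]
force: [0.8, 0.8, -7.7]
finger_gap: 55.6
grip_force: 60.0
```

>>> drive_tool --motion '[-31,17.4,0,0,-31,17.4,0,0,-31,17.4,0,0,-31,17.4,0,0,-31,17.4,0,0,-11,6.4,0,0,0,0,0,0,0,0,0,0]'

```text
t: 20.92
tool_pos: [643.3, -5.0, 231.4]
tool_rot: [-3.137, -0.0, 1.438]
force: [-0.5, 0.2, -8.3]
finger_gap: 55.4
grip_force: 60.0
```

```bash
python3 - <<'E'
from h import *
st=observe();im=camera("wrist");save("w7",im);print(st["tool_pos"],st["tool_rot"],st["force"],st["grip_force"])
for d in spot_point("wrist","stop"): print(d,at_z("wrist",*d["at"],120,st).round(1))
for d in cut_out("wrist","block"):
    b,c=rect(d["mask"]);print(d["at"],d["p"],d["mask"].sum(),b.round().tolist())
for l in lines(im,st,120,25):
    if l[1][1]<330: print(l[1:])
E
```

```text
[643.30020793  -4.9525032  231.43526808] [-3.13734146e+00 -1.26072907e-04  1.43756686e+00] [-0.46390176  0.15979676 -8.33496233] 59.99460697174072
{'at': [141.8, 368.4], 'p': 0.91} [685.8  49.8 120. ]
[278.6, 313.5] 0.89 32414 [[234.0, 176.0], [394.0, 176.0], [394.0, 370.0], [234.0, 370.0]]
([588, 328, 639, 368], [833.4, -105.4], [873.4, -144.4], 135.64)
([396, 96, 400, 1], [705.4, 75.8], [712.5, 128.8], 82.4)
([411, 1, 406, 96], [718.9, 128.0], [711.8, 75.0], 82.35)
([403, 143, 396, 261], [707.9, 46.1], [697.2, -34.0], 82.36)
([391, 196, 393, 143], [697.1, 12.7], [701.4, 46.9], 82.75)
([453, 253, 478, 0], [737.1, -33.7], [758.0, 122.8], 82.39)
([457, 329, 588, 329], [737.5, -93.1], [833.3, -105.6], 172.55)
([377, 144, 377, 187], [691.4, 47.4], [688.7, 19.8], 84.54)
([340, 328, 358, 250], [652.0, -81.3], [671.4, -22.9], 71.54)
([266, 4, 176, 9], [632.9, 137.8], [579.2, 142.5], 175.05)
([39, 329, 171, 329], [430.9, -52.8], [527.6, -65.5], 172.53)
([249, 178, 374, 178], [605.1, 37.1], [687.5, 25.9], 172.3)
([357, 249, 313, 236], [670.7, -21.6], [641.7, -8.6], 155.97)
([236, 256, 233, 2
[... 2676 characters left out ...]
2, -91.0], 172.38)
([369, 126, 296, 126], [687.3, 59.4], [640.4, 65.7], 172.43)
([638, 256, 461, 256], [865.1, -53.1], [742.2, -36.7], 172.42)
([392, 202, 237, 202], [697.7, 8.2], [593.8, 21.8], 172.56)
([86, 262, 97, 326], [480.5, -6.3], [473.9, -56.0], 82.37)
([456, 254, 638, 254], [738.8, -34.4], [864.9, -51.1], 172.44)
([369, 143, 294, 142], [686.3, 49.1], [638.1, 55.8], 172.09)
([591, 279, 539, 276], [833.1, -66.3], [797.0, -59.1], 168.74)
([527, 275, 486, 268], [788.4, -56.6], [759.3, -47.5], 162.58)
([638, 276, 592, 280], [866.4, -68.1], [834.0, -66.5], 177.19)
([494, 291, 559, 291], [765.3, -66.1], [811.4, -72.2], 172.49)
([562, 291, 632, 291], [813.2, -72.4], [862.8, -78.9], 172.49)
```

View pics/w7.png

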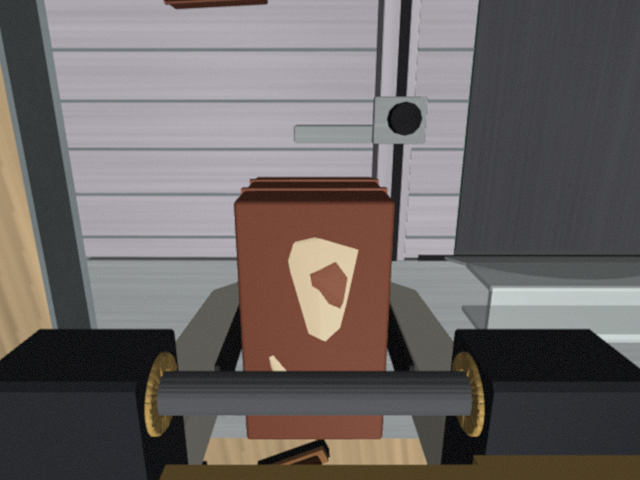

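>>> drive_tool --motion '[0,0,25,0,0,0,25,0,0,0,15,0,0,0,5,0,0,0,2,0,0,0,0,0,0,0,0,0]'

```text
t: 21.65
tool_pos: [644.7, -4.3, 163.5]
tool_rot: [3.14, -0.0, 1.439]
force: [-0.1, -0.9, -7.6]
finger_gap: 55.7
grip_force: 60.0
```

>>> drive_tool --motion '[0,0,2,0,0,0,0,0,0,0,0,0]'

```text
t: 21.9
tool_pos: [644.3, -4.6, 160.6]
tool_rot: [3.141, -0.0, 1.439]
force: [0.7, -0.1, -7.5]
finger_gap: 55.9
grip_force: 60.0
```

>>> drive_tool --motion '[0,0,3,0,0,0,0,0,0,0,0,0,0,0,0,0]'

```text
t: 22.23
tool_pos: [644.1, -4.7, 157.1]
tool_rot: [-3.142, -0.0, 1.439]
force: [0.0, -0.3, -8.2]
finger_gap: 55.9
grip_force: 60.0
```

>>> drive_tool --motion '[0,0,1.5,0,0,0,0,0,0,0,0,0]'

```text
t: 22.48
tool_pos: [644.1, -4.7, 155.5]
tool_rot: [-3.141, 0.0, 1.439]
force: [-0.4, -0.0, -8.4]
finger_gap: 55.5
grip_force: 60.0
```

>>> drive_tool --motion '[0,0,1.5,0,0,0,0,0,0,0,0,0]'

```text
t: 22.73
tool_pos: [644.3, -4.6, 154.4]
tool_rot: [3.141, -0.0, 1.439]
force: [0.8, -0.0, -5.4]
finger_gap: 55.4
grip_force: 60.0
```

>>> drive_tool --motion '[0,0,0.5,0,2,2,0,0,2,2,0,0,2,2,0,0,1,0,0,0,0,0,0,0,0,0,0,0]'

```text
t: 23.32
tool_pos: [651.9, 1.4, 154.4]
tool_rot: [3.139, -0.0, 1.439]
force: [2.5, -3.2, 5.4]
finger_gap: 55.7
grip_force: 60.0
```

>>> drive_tool --motion '[0,1,0,0,0,0,0,0,0,0,0,0]'

```text
t: 23.57
tool_pos: [652.0, 1.4, 154.4]
tool_rot: [3.141, -0.0, 1.439]
force: [-4.2, -3.7, 8.5]
finger_gap: 55.5
grip_force: 60.0
```

>>> drive_tool --motion '[0,1,0,0,0,0,0,0,0,0,0,0]'

```text
t: 23.82
tool_pos: [652.6, 1.4, 154.4]
tool_rot: [-3.141, -0.0, 1.439]
force: [-6.8, -1.9, 10.6]
finger_gap: 55.5
grip_force: 60.0
```

>>> drive_tool --motion '[0,0,-1.5,0,0,0,0,0,0,0,0,0]'

```text
t: 24.07
tool_pos: [652.5, 1.7, 154.5]
tool_rot: [-3.14, -0.0, 1.439]
force: [-1.7, 0.5, -2.8]
finger_gap: 55.4
grip_force: 60.0
```

>>> drive_tool --motion '[0,1,0,0,0,0,0,0,0,0,0,0]'

```text
t: 24.32
tool_pos: [653.8, 1.3, 154.5]
tool_rot: [-3.141, -0.0, 1.439]
force: [-0.6, 0.5, -7.6]
finger_gap: 55.8
grip_force: 60.0
```

>>> drive_tool --motion '[2,0,0,0,0,0,0,0,0,0,0,0]'

```text
t: 24.57
tool_pos: [654.0, 3.3, 154.7]
tool_rot: [-3.141, -0.0, 1.439]
force: [0.0, 1.6, -7.5]
finger_gap: 55.5
grip_force: 60.0
```

>>> drive_tool --motion '[0,1.5,0,0,0,0,0,0,0,0,0,0]'

```text
t: 24.82
tool_pos: [654.1, 3.2, 154.6]
tool_rot: [-3.137, -0.0, 1.439]
force: [-8.4, 1.9, -5.2]
finger_gap: 55.5
grip_force: 60.0
```

>>> drive_tool --motion '[0,1,0,0,0,0,0,0,0,0,0,0]'

```text
t: 25.07
tool_pos: [654.2, 3.2, 154.6]
tool_rot: [-3.135, 0.0, 1.439]
force: [-14.8, 2.5, -1.6]
finger_gap: 55.5
grip_force: 60.0
```

>>> drive_tool --motion '[1.5,0,0,0,0,0,0,0,0,0,0,0]'

```text
t: 25.32
tool_pos: [654.2, 3.6, 154.6]
tool_rot: [-3.135, 0.002, 1.439]
force: [-15.4, -3.8, -1.7]
finger_gap: 55.7
grip_force: 60.0
```

>>> drive_tool --motion '[1,0,0,0,0,0,0,0,0,0,0,0]'

```text
t: 25.57
tool_pos: [654.3, 4.1, 154.7]
tool_rot: [-3.134, 0.003, 1.439]
force: [-16.9, -6.6, 0.3]
finger_gap: 55.3
grip_force: 60.0
```

>>> drive_tool --motion '[1,0,0,0,0,0,0,0,0,0,0,0]'

```text
t: 25.82
tool_pos: [654.4, 4.9, 154.6]
tool_rot: [-3.134, 0.003, 1.439]
force: [-16.5, -6.3, 0.1]
finger_gap: 55.6
grip_force: 60.0
```

>>> drive_tool --motion '[1,0,0,0,0,0,0,0,0,0,0,0]'

```text
t: 26.07
tool_pos: [654.5, 5.9, 154.7]
tool_rot: [-3.134, 0.003, 1.439]
force: [-16.4, -7.5, -0.1]
finger_gap: 55.5
grip_force: 60.0
```

>>> drive_tool --motion '[1,0,0,0,0,0,0,0,0,0,0,0]'

```text
t: 26.32
tool_pos: [654.6, 6.1, 154.7]
tool_rot: [-3.134, 0.004, 1.438]
force: [-17.8, -11.1, 1.0]
finger_gap: 55.8
grip_force: 60.0
```

>>> drive_tool --motion '[1,0,0,0,0,0,0,0,0,0,0,0]'

```text
t: 26.57
tool_pos: [654.6, 6.2, 154.8]
tool_rot: [-3.134, 0.005, 1.438]
force: [-18.0, -15.6, 1.4]
finger_gap: 55.7
grip_force: 60.0
```

>>> drive_tool --motion '[0.5,0,0,0,0,0,0,0,0,0,0,0]'

```text
t: 26.82
tool_pos: [654.6, 6.2, 154.8]
tool_rot: [-3.134, 0.006, 1.438]
force: [-18.9, -18.2, 1.7]
finger_gap: 55.2
grip_force: 60.0
```

```bash
python3 - <<'E'
from h import *
st=observe();im=camera("wrist");print(st["t"],st["tool_pos"],st["tool_rot"],st["force"],st["ft_torque"],st["grip_force"])
for d in spot_point("wrist","stop"): print(d,at_z("wrist",*d["at"],120,st).round(1))
for d in cut_out("wrist","block"):
    b,c=rect(d["mask"]);print(d["at"],d["p"],d["mask"].sum(),b.round().tolist())
for l in lines(im,st,143,20):
    if 80<l[1][1]<330 and 150<l[1][0]<450: print(l[1:])
camera("scene")
for t in("block","scraper"):
    for d in spot_point("scene",t): print(t,d["at"],d["p"],at_z("scene",*d["at"],120 if t=="block" else 0).round(1))
E
```

```text
26.8167 [654.61426996   6.21846201 154.78161264] [-3.13411036  0.00602061  1.43812584] [-18.87432884 -18.20039861   1.6724872 ] [-3.18130056  3.44392884 -0.20402822] 60.00206530094147
{'at': [177.7, 369.5], 'p': 0.56} [687.  50. 120.]
[282.2, 311.1] 0.65 31471 [[234.0, 177.0], [394.0, 177.0], [394.0, 369.0], [234.0, 369.0]]
([405, 122, 412, 1], [701.1, 74.7], [707.0, 118.4], 82.39)
([395, 283, 401, 187], [691.7, 4.3], [697.5, 48.2], 82.45)
([415, 187, 408, 288], [703.5, 47.5], [697.3, 1.0], 82.4)
([173, 327, 178, 368], [585.6, -4.4], [583.2, -27.0], 83.77)
([340, 328, 358, 250], [664.0, -15.3], [676.5, 22.2], 71.57)
([358, 249, 313, 237], [676.4, 22.6], [657.5, 31.0], 156.17)
([375, 121, 380, 1], [689.0, 76.8], [694.8, 120.1], 82.4)
([286, 260, 308, 333], [644.2, 21.6], [648.5, -16.0], 96.65)
([263, 183, 371, 184], [639.5, 57.4], [684.9, 51.3], 172.24)
([394, 203, 390, 281], [694.2, 41.5], [689.6, 5.8], 82.58)
([267, 155, 372, 155], [643.0, 68.8], [686.5, 63.0], 172.4)
([376, 124, 373, 187], [689.3, 75.2], [685.8, 49.8], 82.14)
([415, 290, 439, 322], [700.5, -0.2], [710.4, -17.8], 11
[... 438 characters left out ...]
48, 1, 247], [621.4, 30.5], [518.1, 44.4], 172.34)
([372, 188, 249, 188], [685.2, 49.5], [633.4, 56.3], 172.52)
([238, 189, 1, 189], [628.5, 56.2], [527.2, 69.8], 172.33)
([371, 126, 1, 125], [687.1, 75.0], [536.4, 95.2], 172.37)
([437, 186, 493, 186], [712.7, 46.6], [736.3, 43.6], 172.75)
([423, 245, 486, 244], [705.4, 21.1], [732.8, 17.7], 172.86)
([391, 203, 237, 203], [692.6, 42.0], [626.9, 50.6], 172.47)
block [218.0, 300.8] 0.93 [407.8 121.8 120. ]
block [178.6, 383.3] 0.82 [508.9 495.4 120. ]
block [263.7, 355.6] 0.81 [651.1   9.7 120. ]
scraper [355.5, 217.2] 0.66 [ 471.6 -345.5    0. ]
scraper [361.0, 262.4] 0.58 [ 573.  -301.9   -0. ]
scraper [257.1, 380.4] 0.43 [635.6 224.5   0. ]
```

>>> drive_tool --motion '[0,0,0,0,0,0,0,0,0,0,0,0,0,0,0,0]'

```text
t: 27.45
tool_pos: [654.6, 6.2, 154.8]
tool_rot: [-3.134, 0.006, 1.438]
force: [-19.1, -18.2, 1.1]
finger_gap: 55.4
grip_force: 60.0
```

```bash
python3 -c "
from cell import *
s=observe();print(s['force'],s['tool_pos'],s['grip_force']);print(job_done())"
```

```text
[-19.13014026 -18.18051585   1.14873491] [654.6032351    6.22519125 154.77750294] 60.001938343048096
the job is handed in; nothing more can be done
None
```

The job is handed in at about 27.5 s of the 72 s, but no verdict came back: the table was wiped clear of chips, the scraper is back standing on the bench, and the block is still held and pressed against both fence and stop. I saw only three of the four chips in the pan; the fourth was out of view.

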